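# Slacken the hold-down screw on the speaker baffle

### The job

Two plywood pieces are held on the steel bench by hold-down blocks with T-handle screws. Slacken the screw on the speaker baffle, the piece with two big round holes: nobody knows whether its thread is right- or left-handed, so try it, feel which way gives, and turn it that way until it stops, about a fifth of a turn. Let go of it, and leave the screw on the plain board tight.

Things in the scene. Friction and masses are not known exactly. Their poses are not given: they have to be found in the camera images.
- baffle_screw (a joint): turn of the speaker baffle's T-handle screw about the vertical: 0 = tight (start), positive = counter-clockwise from above. Thread direction varies from start to start and cannot be seen: one way is blocked after at most 0.1 rad of play, the other turns against 0.15 N m of steady friction to a stop at 1.25 rad (so + or -1.25) and stays there. A 35 N grip across the bar carries it.
- baffle_grip (a point): centre of that T-handle's steel crossbar, on the screw axis, 115 mm above the bench; turns with it. Bar: 90 mm along x, 16 thick along y, 26 high along z (up). Below: neck 15 mm wide, then collar (32 wide, top at 66 mm), round cap (94 wide, top at 56 mm), dark 90 mm square block. Baffle: plywood 250 x 140 x 18 mm, long side along the bar at the start, a 60 mm hole 86 mm each side of the screw.
- board_screw (a joint): turn of the other, identical T-handle screw, which holds the plain board and must stay tight: 0 = tight (start), positive = counter-clockwise seen from above, rad.
- board_grip (a point): centre of the crossbar of the T-handle on the plain plywood board (250 x 140 x 18 mm, no holes); same sizes, height and axes as the one on the baffle.

How it is judged:
At the end, for the whole second after the job is handed in: The screw on the speaker baffle has been turned at least 1.0 rad (57 degrees) from tight, whichever way its thread gives, and is at rest; the screw on the plain board is within 0.2 rad of where it was ((value of joint baffle_screw above 1 rad or value of joint baffle_screw below -1 rad) and velocity of joint baffle_screw between -0.05 and 0.05 rad/s and value of joint board_screw between -0.2 and 0.2 rad); the robot touches nothing.
It fails at once if the screw on the plain board is turned (value of joint board_screw below -0.2 rad or value of joint board_screw above 0.2 rad).
It also fails if it takes over 35 s, if anything falls off the work surface, if the arm or the gripper's body presses on something with over 40 N, if the wrist force passes 120 N, or if a joint passes its speed limit or range.

### The arm

A 7-joint arm with a two-finger parallel gripper is mounted at the origin on the work surface. World frame = base frame: x ahead of the robot, y to its left, z up, the work surface at z = 0. Lengths are in m, angles in rad, forces in N, time in s.
With the tool pointing down it reaches from about 0.425 to 0.95 m from the base axis. Payload 16.7 kg.
Tool frame: the origin (TCP) lies on the centre line of the jaws, within the pads' length; the fingertips stand arm.tip_reach ahead of it and the grasp point (between the pads) lies 11 mm behind it (arm.tip_reach is the distance from the TCP to the fingertips, in m); z points along the fingers, y is the direction in which the jaws open and shut (so a half turn about z gives the same grasp; the last joint's range is limited). The gripper opens to 94 mm and grips with 3 to 60 N. Pads are 16 mm wide; open, the fingers measure 119 mm over their backs; the gripper's body (75 mm by 177 mm) begins 78 mm behind the grasp point.
Start: joints at [1.111, 0.426, 0.074, 1.606, -0.034, 1.111, -0.067], TCP at [0.206, -0.643, 0.213] pointing down, gripper open.
Joint ranges: [-2.85, 2.85], [-0.5, 2.14], [-1.23, 1.37], [0.21, 2.46], [-1.02, 4.16], [0.16, 2.05], [-2.73, 2.73]. Speed limits (rad/s): [1.89, 1.89, 2.39, 2.39, 3.01, 3.01, 3.01].

### API

Orientations are given as a rotation vector (axis times angle).
In Python, from bench import arm gives the robot as it stands.
- The arm moves only by the shell command python3 -m creep 'ROWS' [FORCE]. ROWS is text: rows parted by semicolons, each of 7 numbers parted by spaces: the shift along the world's x, y, z in units of 30 mm (1.0 is 30 mm), then the turn, a rotation vector about the world's x, y, z in units of 5 degrees (1.0 is 5 degrees), then the opening, from 0 (shut) to 1 (fully open). In form: x y z ax ay az gripper; .... A call has exactly 5 rows; each row is the pose to reach, as a shift and turn from the pose commanded when the call began; what a row does not reach only later rows make up. A row lasts 1/12 s, in which the tool goes at most 41.7 mm and 7.16 degrees, less where a joint would pass 70% of its speed; a pose out of reach is approached as far as the arm can. A call with a gripper value outside its range is refused whole. The fingers move at their own pace and stop on an object; FORCE is the grip in N (left out, the last holds). Time passes only in rows, so rows that repeat a pose let the fingers close, or fill a call up. It gives the time, the measured TCP pose, the force and the opening at its end, in the units of the state.
- arm.get_state(): the state, without advancing time (a new reading comes with each control period).
- arm.get_image(name): name is "scene" or "side" or "wrist"; returns a dict with "image" (384x512x3 uint8, blue, green, red), "camera_matrix" (3x3 intrinsics, pixels), "R" (3x3) and "t" (3): a world point X has camera coordinates R X + t; the wrist camera has in their place "hand_eye" (4x4, takes a point from camera to tool coordinates, whose origin is the TCP and whose axes are the flange's). Camera axes: x right, y down, z forward; pixel columns grow to the right and rows downward; lengths in m; the calibration is good to about 2 mm. A picture is of the moment at which its call begins: read the wrist's pose just before it. There is no depth.
- arm.hand_in(): hands the job in, once; it reports no verdict.
The state is a dict: "time_s": time; "q": joint angles; "qd": joint speeds; "effort": joint torques, N m; "eef_pos": TCP position; "orientation": TCP orientation; "ft_force": force on the tool from outside, world axes, zero at the start; "ft_torque": the same for the moment, N m; "opening": finger opening in m.
Only numpy, scipy, OpenCV 4.12 (cv2) and the standard library are available. Lean on these libraries where they do the work, as an engineer would, in place of code of your own. Each camera call takes 0.05 s, during which the arm holds its last target.

## Working session

There is one attempt and no reset: what is moved stays moved. The work goes in short steps, Python scripts to look and compute and a shell command to move; the robot and the scene stay as the last step left them, time stands still between calls to the robot, and variables do not carry over. Pictures are saved under pics/ and viewed, and the job is handed in when it is done.

```bash
mkdir -p pics; ls; python3 - <<'E'
from bench import arm
import cv2
s=arm.get_state();print({k:s[k] for k in('time_s','eef_pos','orientation','ft_force','opening')},arm.tip_reach)
for n in('scene','side','wrist'):
    d=arm.get_image(n);cv2.imwrite(f'pics/{n}0.png',d['image'])
    print(n,d['camera_matrix'],d.get('R'),d.get('t'),d.get('hand_eye'))
E
```

```text
pics
{'time_s': 0.0, 'eef_pos': array([ 0.20627161, -0.64224937,  0.21278479]), 'orientation': array([-3.10250825e+00, -4.85981265e-01,  4.38687336e-04]), 'ft_force': array([ 0.66587165, -0.07914665, -0.47226399]), 'opening': 0.0941043981811723} 0.008
scene [[471.87176864   0.         250.35844122]
 [  0.         471.87176864 202.56186657]
 [  0.           0.           1.        ]] [[ 0.70663926  0.70754815 -0.00604756]
 [ 0.54472574 -0.5494411  -0.63355216]
 [-0.45159144  0.44439857 -0.77367634]] [-0.39778915 -0.20455844  1.22806249] None
side [[449.35799303   0.         253.15676042]
 [  0.         449.35799303 187.77332453]
 [  0.           0.           1.        ]] [[-0.94064154 -0.33887227 -0.01894941]
 [-0.2501213   0.72986189 -0.63619255]
 [ 0.22941847 -0.59368948 -0.77129758]] [0.52208854 0.20326283 0.78306727] None
wrist [[340.34527929   0.         259.00063204]
 [  0.         340.34527929 192.57917514]
 [  0.           0.           1.        ]] None None [[ 1.43977225e-03 -9.64789826e-01 -2.63018095e-01  7.44295814e-02]
 [ 9.99998848e-01  1.26267771e-03  8.42345018e-04 -8.47409427e-04]
 [-4.80578818e-04 -2.63019004e-01  9.64790533e-01 -1.71724073e-01]
 [ 0.00000000e+00  0.00000000e+00  0.00000000e+00  1.00000000e+00]]
```

View pics/scene0.png

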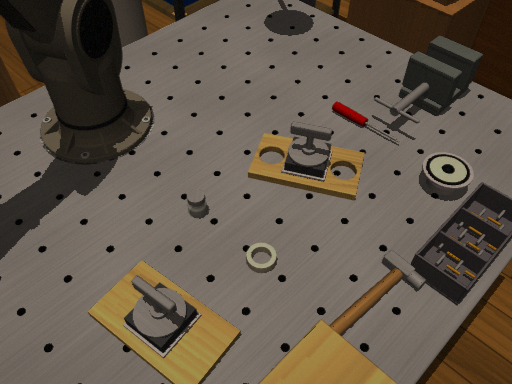

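View pics/side0.png

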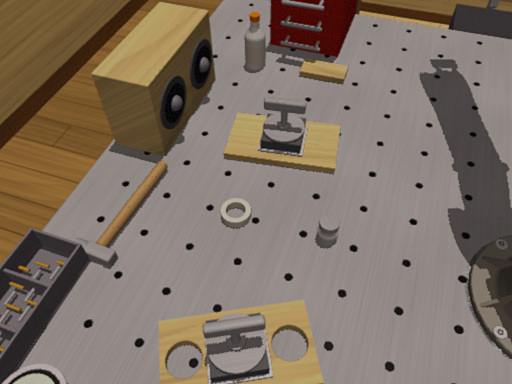

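View pics/wrist0.png

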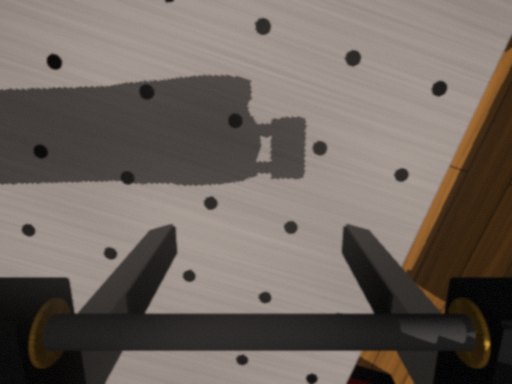

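The scene view shows the baffle with its two holes at (272,156) and (344,170) and its T-bar at about (312,130). The plain board is at (165,310). In the side view the baffle bar is at about (235,326). I'll zoom in on the bars next.

```bash
python3 - <<'E'
import cv2,numpy as np
a=cv2.imread('pics/scene0.png')[110:210,240:380];b=cv2.imread('pics/side0.png')[290:384,150:330]
cv2.imwrite('pics/z1.png',cv2.resize(a,None,fx=5,fy=5,interpolation=cv2.INTER_CUBIC))
cv2.imwrite('pics/z2.png',cv2.resize(b,None,fx=4,fy=4,interpolation=cv2.INTER_CUBIC))
E
```

```text
(no output)
```

View pics/z1.png

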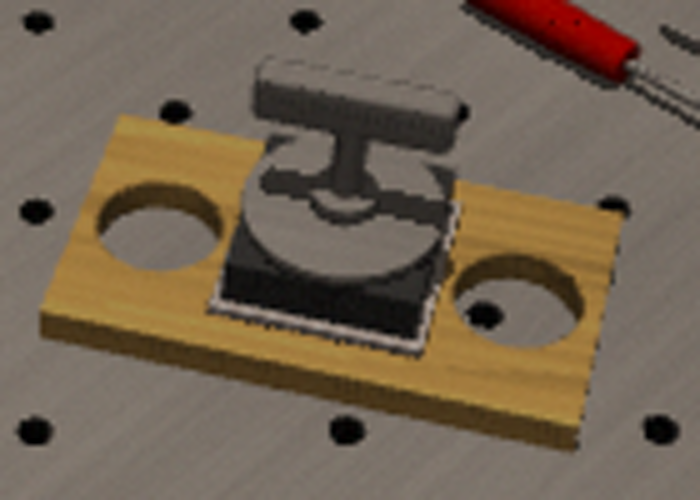

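View pics/z2.png

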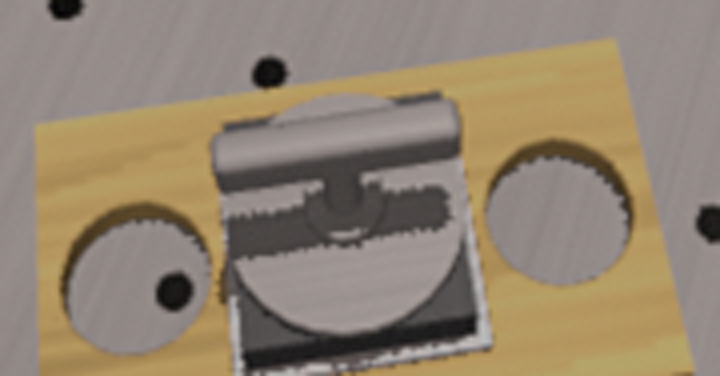

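```bash
cat > h.py <<'E'
import numpy as np,cv2
from bench import arm
def cam(n):
    d=arm.get_image(n);return d['camera_matrix'],d['R'],d['t']
def ray(c,p):
    K,R,t=c;return -R.T@t,R.T@np.linalg.solve(K,[p[0],p[1],1])
def plane(c,p,z):
    o,v=ray(c,p);return o+v*(z-o[2])/v[2]
def tri(c1,p1,c2,p2):
    P=lambda c:c[0]@np.c_[c[1],c[2]]
    X=cv2.triangulatePoints(P(c1),P(c2),np.array(p1,float).reshape(2,1),np.array(p2,float).reshape(2,1))[:,0];return X[:3]/X[3]
E
python3 - <<'E'
from h import *
np.set_printoptions(precision=4,suppress=True)
a=cam('scene');b=cam('side')
f=lambda u,v:(240+u/5,110+v/5)
g=lambda u,v:(150+u/4,290+v/4)
C=[plane(a,f(*p),.018) for p in((118,115),(622,212),(575,430),(42,312))]
print(np.array(C)); print([np.linalg.norm(C[i]-C[i-1]) for i in range(4)], np.mean(C,0))
for i,j in((0,1),(3,2)):
    d=C[j]-C[i];print('yaw',np.degrees(np.arctan2(d[1],d[0])))
H=[plane(a,f(*p),.018) for p in((160,225),(518,300))]
print(H,np.linalg.norm(H[1]-H[0]),np.mean(H,0))
D=[plane(b,g(*p),.018) for p in((36,125),(613,40))];print('side',D,np.linalg.norm(D[1]-D[0]),np.degrees(np.arctan2(*(D[0]-D[1])[[1,0]])))
print('tri',tri(a,f(357,102),b,g(337,145)))
print('plane',plane(a,f(357,102),.115),plane(b,g(337,145),.115))
e=[plane(a,f(*p),.115) for p in((255,85),(460,122))];print(e,np.linalg.norm(e[1]-e[0]),np.degrees(np.arctan2(*(e[1]-e[0])[[1,0]])))
e=[plane(b,g(*p),.115) for p in((213,160),(460,130))];print(e,np.linalg.norm(e[1]-e[0]),np.degrees(np.arctan2(*(e[0]-e[1])[[1,0]])))
E
```

```text
[[0.345  0.2645 0.018 ]
 [0.5642 0.385  0.018 ]
 [0.6313 0.2592 0.018 ]
 [0.4131 0.1434 0.018 ]]
[np.float64(0.13886511182123673), np.float64(0.25018075274178225), np.float64(0.14256148501280685), np.float64(0.24700579252201266)] [0.4884 0.263  0.018 ]
yaw 28.809178881205437
yaw 27.95310352532402
[array([0.4129, 0.223 , 0.018 ]), array([0.5646, 0.3041, 0.018 ])] 0.17199296381085186 [0.4887 0.2636 0.018 ]
side [array([0.6294, 0.2615, 0.018 ]), array([0.4106, 0.1441, 0.018 ])] 0.2483239657727164 28.223505332935073
tri [0.4874 0.2643 0.117 ]
plane [0.4869 0.2666 0.115 ] [0.487  0.2631 0.115 ]
[array([0.4476, 0.2434, 0.115 ]), array([0.5272, 0.2883, 0.115 ])] 0.09141811924025911 29.421094737295437
[array([0.5272, 0.2831, 0.115 ]), array([0.4469, 0.243 , 0.115 ])] 0.08971959909908385 26.543199645200858
```

```bash
python3 - <<'E'
from h import *
np.set_printoptions(precision=3,suppress=True)
a=cam('scene');b=cam('side')
print('board bar',plane(a,(157,295),.115),plane(b,(285,106),.115))
for n,p in dict(spk_near=(145,158),spk_left=(112,138),spk_right=(213,103),bottle=(255,70),drawer=(273,48),drawer2=(338,60)).items(): print(n,plane(b,p,0))
print('vise',plane(a,(410,95),0),plane(a,(430,110),0))
E
```

```text
board bar [ 0.567 -0.222  0.115] [ 0.561 -0.224  0.115]
spk_near [ 0.847 -0.081 -0.   ]
spk_left [ 0.953 -0.114  0.   ]
spk_right [ 0.775 -0.309  0.   ]
bottle [ 0.72  -0.473  0.   ]
drawer [ 0.706 -0.588  0.   ]
drawer2 [ 0.516 -0.589  0.   ]
vise [0.511 0.672 0.   ] [0.584 0.655 0.   ]
```

```bash
python3 -m creep '1 0.5 0.5 0 0 0 1; 2 1 1 0 0 0 1; 3 2.2 1 0 0 0 1; 4 3.2 1 0 0 0 1; 5 4.2 1 0 0 0 1' 35; python3 -c "
from bench import arm;print(arm.get_state()['q'])"
```

```text
time_s: 0.77
eef_pos: [0.3526, -0.52, 0.2438]
orientation: [3.103, 0.485, 0.0]
ft_force: [0.8, -1.0, 0.2]
opening: 0.0945
[ 0.86476588  0.32541844  0.009809    1.68112919 -0.00348022  1.13453954
 -0.3850464 ]
```

```bash
python3 -m creep '0.7 1.1 0 0 0 0 1; 1.3 2.2 0 0 0 0 1; 1.9 3.4 0 0 0 0.5 1; 2.4 4.6 0 0 0 1 1; 2.8 5.8 0 0 0 1.5 1' 35;  python3 -m creep '0.3 1.3 0 0 0 0 1; 0.6 2.6 0 0 0 0 1; 0.8 3.9 0 0 0 0 1; 1 5.2 0 0 0 0 1; 1.2 6.5 0 0 0 0.6 1' 35; python3 -m creep '0 1.3 0 0 0 0 1; 0 2.6 0 0 0 0 1; 0.1 3.9 0 0 0 0 1; 0.2 5.2 0 0 0 0 1; 0.2 6.5 0 0 0 0 1' 35; python3 -c "
from bench import arm;print(arm.get_state()['q'])"
```

```text
time_s: 1.18
eef_pos: [0.4366, -0.3453, 0.2435]
orientation: [3.064, 0.692, 0.0]
ft_force: [0.6, 0.1, -0.6]
opening: 0.0939
time_s: 1.6
eef_pos: [0.4716, -0.1506, 0.2437]
orientation: [3.046, 0.766, 0.001]
ft_force: [1.3, -0.5, -1.3]
opening: 0.0938
time_s: 2.02
eef_pos: [0.4777, 0.0445, 0.2438]
orientation: [3.046, 0.768, 0.001]
ft_force: [1.5, 0.5, -0.2]
opening: 0.094
[ 0.18091583  0.10008916 -0.43290347  1.97204878  0.04788754  1.07823715
 -1.34969175]
```

```bash
python3 -m creep '0.1 1.3 0 0 0 0 1; 0.1 2.6 0 0 0 0 1; 0.2 3.9 0 0 0 0 1; 0.2 5.2 0 0 0 0 1; 0.2 6.2 0 0 0 0 1' 35; python3 -m creep '0 0.7 0 0 0 0 1; 0 0.7 0 0 0 0 1; 0 0.7 0 0 0 0 1; 0 0.7 0 0 0 0 1; 0 0.7 0 0 0 0 1' 35; python3 - <<'E'
from h import *
from scipy.spatial.transform import Rotation as Ro
s=arm.get_state();d=arm.get_image('wrist');cv2.imwrite('pics/w1.png',d['image'])
print(s['q'],s['eef_pos'])
R=Ro.from_rotvec(s['orientation']).as_matrix();H=d['hand_eye']
def proj(X):
    c=np.linalg.inv(H)@np.r_[R.T@(np.array(X)-s['eef_pos']),1];p=d['camera_matrix']@c[:3];return p[:2]/p[2]
print(proj([.488,.2635,.128]))
yaw=np.radians(28.3);u=np.array([np.cos(yaw),np.sin(yaw),0])
for k in(-.045,.045):print(proj(np.array([.488,.2635,.128])+k*u))
E
```

```text
time_s: 2.43
eef_pos: [0.4831, 0.2318, 0.2437]
orientation: [-3.045, -0.77, -0.001]
ft_force: [-0.3, -0.1, 0.2]
opening: 0.0936
time_s: 2.85
eef_pos: [0.4839, 0.2483, 0.2434]
orientation: [3.046, 0.766, -0.0]
ft_force: [0.2, -0.6, -0.1]
opening: 0.094
[-0.10279819  0.23115551 -0.56802606  1.83731837  0.13841713  1.11246872
 -1.79863282] [0.48394258 0.24831464 0.24344584]
[246.77418648 176.39624656]
[247.2513153  225.35939426]
[246.25697357 123.31965263]
```

View pics/w1.png

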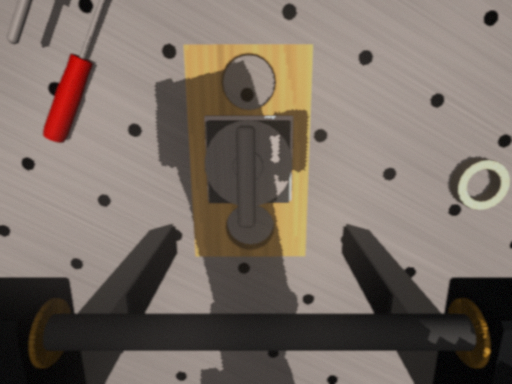

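The wrist view shows the bar at column 246, rows 126–227. That agrees with the predicted column 247, rows 123–225, so I'll descend and grip.

```bash
python3 -m creep '0.13 0.5 0 0 0 0 1; 0.13 0.5 -1 0 0 0 1; 0.13 0.5 -2.3 0 0 0 1; 0.13 0.5 -3.6 0 0 0 1; 0.13 0.5 -4.6 0 0 0 1' 35; python3 -m creep '0 0 0 0 0 0 1; 0 0 0 0 0 0 0.6; 0 0 0 0 0 0 0.3; 0 0 0 0 0 0 0.1; 0 0 0 0 0 0 0' 35;python3 -m creep '0 0 0 0 0 0 0; 0 0 0 0 0 0 0; 0 0 0 0 0 0 0; 0 0 0 0 0 0 0; 0 0 0 0 0 0 0' 35; python3 -c "
from bench import arm;s=arm.get_state();print(s['q'],s['ft_torque'])"
```

```text
time_s: 3.32
eef_pos: [0.4872, 0.2631, 0.1032]
orientation: [3.046, 0.766, -0.001]
ft_force: [1.0, 0.2, -0.6]
opening: 0.0941
time_s: 3.73
eef_pos: [0.4887, 0.265, 0.1075]
orientation: [-3.046, -0.767, -0.005]
ft_force: [-0.2, 0.5, 0.8]
opening: 0.0706
time_s: 4.15
eef_pos: [0.4876, 0.2646, 0.1055]
orientation: [-3.046, -0.768, -0.0]
ft_force: [0.2, -0.6, 0.0]
opening: 0.0375
[-0.1775457   0.40592835 -0.53426473  1.94897496  0.26936787  0.85646289
 -1.93113176] [-0.03495369  0.01419969  0.01817269]
```

```bash
python3 -m creep '0 0 0 0 0 0 0; 0 0 0 0 0 0 0; 0 0 0 0 0 0 0; 0 0 0 0 0 0 0; 0 0 0 0 0 0 0' 35;  python3 -c "
from bench import arm;s=arm.get_state();print(s['q'],s['ft_torque'])"
```

```text
time_s: 4.57
eef_pos: [0.488, 0.2639, 0.1054]
orientation: [3.046, 0.767, 0.0]
ft_force: [3.2, -4.7, 0.9]
opening: 0.016
[-0.17719132  0.4060506  -0.53351719  1.94894451  0.27008886  0.85674247
 -1.93118064] [-1.06378357 -0.57585929  0.0455802 ]
```

The grip closed on 16 mm, which matches the bar thickness. I'll try counter-clockwise gently first, 10 degrees.

```bash
python3 -m creep '0 0 0 0 0 0.4 0; 0 0 0 0 0 0.8 0; 0 0 0 0 0 1.2 0; 0 0 0 0 0 1.6 0; 0 0 0 0 0 2 0' 35;  python3 -c "
from bench import arm;s=arm.get_state();print(s['q'],s['ft_torque'])"
```

```text
time_s: 4.98
eef_pos: [0.4879, 0.264, 0.1054]
orientation: [2.967, 1.032, -0.0]
ft_force: [2.3, -3.5, 0.2]
opening: 0.0162
[-0.14721678  0.41332145 -0.57157898  1.94727262  0.29087062  0.8625563
 -1.77327031] [-0.86058276 -0.51535723 -0.15563026]
```

Counter-clockwise gives: the tool followed the full 10°, past the 5.7° of possible play, and the moment was -0.156 N m, which matches the steady friction. I'll carry on that way.

```bash
for i in 1; do python3 -m creep '0 0 0 0 0 1 0; 0 0 0 0 0 2 0; 0 0 0 0 0 3 0; 0 0 0 0 0 4 0; 0 0 0 0 0 5 0' 35;  python3 -c "
from bench import arm;s=arm.get_state();print(s['q'],s['ft_torque'])"; done; python3 -m creep '0 0 0 0 0 1 0; 0 0 0 0 0 2 0; 0 0 0 0 0 3 0; 0 0 0 0 0 4 0; 0 0 0 0 0 5 0' 35;  python3 -c "
from bench import arm;s=arm.get_state();print(s['q'],s['ft_torque'])"
```

```text
time_s: 5.4
eef_pos: [0.4875, 0.2643, 0.1054]
orientation: [2.671, 1.654, -0.001]
ft_force: [-0.2, -1.8, 0.9]
opening: 0.0159
[-0.07314068  0.43438126 -0.66752582  1.94324021  0.34514768  0.87945433
 -1.38140565] [-0.57241801  0.056493   -0.16601144]
time_s: 5.82
eef_pos: [0.4871, 0.2644, 0.1054]
orientation: [-2.249, -2.193, 0.001]
ft_force: [-3.4, -2.1, 2.8]
opening: 0.0155
[-3.59616934e-04  4.60242360e-01 -7.64324228e-01  1.93948184e+00
  4.02896430e-01  9.00413415e-01 -9.94730816e-01] [-0.56289612  0.5753871  -0.14247077]
```

```bash
python3 -m creep '0 0 0 0 0 0.5 0; 0 0 0 0 0 1 0; 0 0 0 0 0 1.5 0; 0 0 0 0 0 1.9 0; 0 0 0 0 0 2.2 0' 35;  python3 - <<'E'
from h import *
s=arm.get_state();print(s['q'],s['ft_torque'])
cv2.imwrite('pics/s2.png',cv2.resize(arm.get_image('scene')['image'][70:250,200:420],None,fx=3,fy=3));cv2.imwrite('pics/w2.png',arm.get_image('wrist')['image'])
E
```

```text
time_s: 6.23
eef_pos: [0.4869, 0.2644, 0.1054]
orientation: [-2.031, -2.396, 0.002]
ft_force: [-4.6, -2.6, 4.6]
opening: 0.0159
[ 0.03089359  0.47330763 -0.80691779  1.9379644   0.42938996  0.91109066
 -0.82758038] [-0.56450048  0.83964794 -0.14815563]
```

View pics/w2.png

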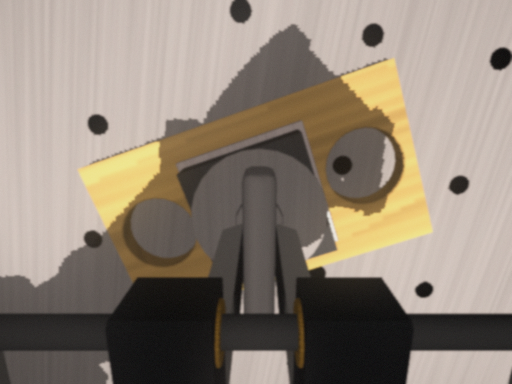

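The bar is still lined up in the jaws, at column 258 and vertical in the image, and it has turned about 71° relative to the baffle. A small nudge should show whether that's the stop.

```bash
python3 -m creep '0 0 0 0 0 0.2 0; 0 0 0 0 0 0.4 0; 0 0 0 0 0 0.4 0; 0 0 0 0 0 0.4 0; 0 0 0 0 0 0.4 0' 35;  python3 -c "
from bench import arm;s=arm.get_state();print(s['ft_torque'],s['orientation'])"
```

```text
time_s: 6.75
eef_pos: [0.4869, 0.2644, 0.1054]
orientation: [-1.992, -2.428, 0.002]
ft_force: [-3.8, -2.5, 4.3]
opening: 0.0155
[-0.61493102  0.89033766 -0.58020112] [-1.99221352e+00 -2.42839253e+00  1.91534483e-03]
```

The moment rose to -0.58 N m at 72.4° of tool yaw, so this is the stop. I'll ease back 2°, open, and lift straight up.

```bash
python3 -m creep '0 0 0 0 0 -0.3 0; 0 0 0 0 0 -0.3 0.2; 0 0 0 0 0 -0.3 0.5; 0 0 0 0 0 -0.3 1; 0 0 0 0 0 -0.3 1' 35; python3 -m creep '0 0 0 0 0 0 1; 0 0 0 0 0 0 1; 0 0 0 0 0 0 1; 0 0 0 0 0 0 1; 0 0 0 0 0 0 1' ; python3 -m creep '0 0 0 0 0 0 1; 0 0 0 0 0 0 1; 0 0 0 0 0 0 1; 0 0 0 0 0 0 1; 0 0 0 0 0 0 1'
```

```text
time_s: 7.17
eef_pos: [0.4876, 0.2648, 0.1055]
orientation: [-2.023, -2.404, -0.0]
ft_force: [0.9, -0.8, 0.0]
opening: 0.0355
time_s: 7.58
eef_pos: [0.4876, 0.2646, 0.1055]
orientation: [-2.023, -2.403, -0.0]
ft_force: [-0.5, -0.2, 0.8]
opening: 0.069
time_s: 8.0
eef_pos: [0.4876, 0.2646, 0.1055]
orientation: [-2.024, -2.403, -0.0]
ft_force: [0.2, 0.4, 0.5]
opening: 0.0937
```

```bash
python3 -m creep '0 0 0.6 0 0 0 1; 0 0 1.6 0 0 0 1; 0 0 2.8 0 0 0 1; 0 0 4 0 0 0 1; 0 0 4.6 0 0 0 1'; python3 -m creep '-0.5 -0.7 0 0 0 0 1; -0.8 -1.4 0 0 0 0 1; -0.8 -1.4 0 0 0 0 1; -0.8 -1.4 0 0 0 0 1; -0.8 -1.4 0 0 0 0 1';python3 - <<'E'
from h import *
print(arm.get_state()['qd'])
for n in('side','wrist','scene'):cv2.imwrite(f'pics/{n}3.png',arm.get_image(n)['image'])
E
```

```text
time_s: 8.42
eef_pos: [0.4881, 0.2657, 0.2474]
orientation: [2.022, 2.403, 0.005]
ft_force: [0.8, 0.2, 0.1]
opening: 0.094
time_s: 8.83
eef_pos: [0.4638, 0.2229, 0.2437]
orientation: [2.024, 2.403, 0.001]
ft_force: [-0.1, -0.1, -0.5]
opening: 0.0941
[-0.01301662  0.01502211 -0.00211819 -0.0072886  -0.00068775  0.00034983
 -0.00010328]
```

View pics/wrist3.png

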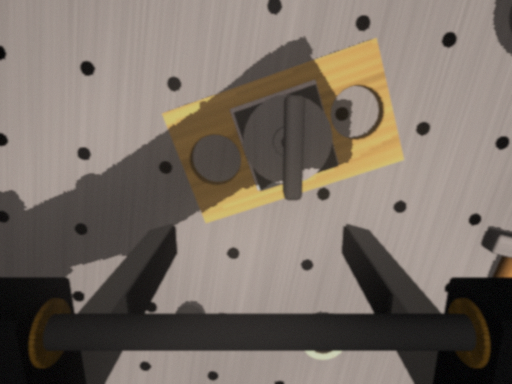

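View pics/scene3.png

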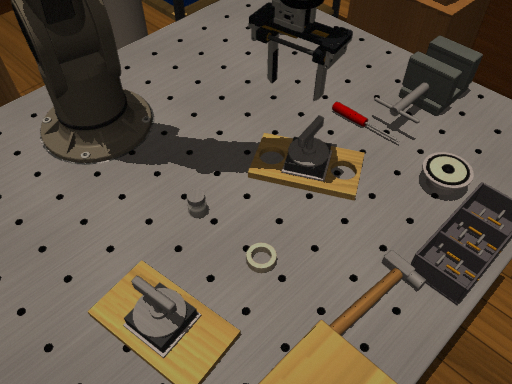

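After release, the wrist view shows the crossbar vertical from about (292,97) to (292,197), roughly 70° from the baffle's long side. The scene view shows the plain board's bar unchanged at (157,295) and the gripper clear of everything.

```bash
python3 -c "
from bench import arm;print(arm.hand_in())"
```

```text
the job is handed in; nothing more can be done
None
```

The speaker baffle's screw is slackened: its thread gave counter-clockwise, and I turned it about 71–72° (1.25 rad) to the stop. I handed the job in at about 9 s of the 35 s allowed; no verdict is reported.

- **Finding it:** I gripped the T-handle at (0.488, 0.264) with 35 N. The jaws closed on 16 mm, matching the bar. Different views placed the bar within about 3 mm of each other.
- **Turning it:** The moment held at about 0.15 N m, matching the stated friction, then rose to 0.58 N m when I nudged against the stop.
- **Letting go:** I eased back about 1.5°, opened the jaws, lifted straight up and moved clear.
- **Last checks:** The final pictures show the baffle's bar still turned about 70° from the baffle's long side. The plain board's bar looks unmoved by eye. The wrist force reads near zero and the arm is clear of everything. No check failed or disagreed.

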